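# Seat the sharpening stone in its holder and close the keeper

### The arm

A 6-joint arm with a two-finger parallel gripper is mounted at the origin on a cart in front of the work surface, level with it; the furniture and walls round the work are solid. World frame = base frame: x ahead of the robot, y to its left, z up, the work surface at z = 0. Lengths are in m, angles in rad, forces in N, time in s.
With the tool pointing down it reaches from about 0.375 to 0.75 m from the base axis. Payload 9 kg.
Tool frame: the origin (TCP) lies at the very end of the fingers, on their centre line; the grasp point (between the pads) lies 19 mm behind it; z points along the fingers, y is the line along which they close (so a half turn about z gives the same grasp; the last joint's range is limited). The gripper opens to 85 mm and grips with 20 to 120 N. Pads are 22 mm wide; open, the fingers measure 114 mm over their backs; the gripper's body (76 mm by 85 mm) begins 54 mm behind the grasp point. The pads swing forward as they close: fully open they stand 13 mm farther back than shut.
Start: joints at [0.922, 0.104, 0.097, 1.564, 0, 1.353], TCP at [0.251, 0.545, 0.231] pointing down, gripper open.
Joint ranges: [-2.99, 2.99], [-0.84, 1.86], [-1.1, 1.16], [-1.84, 2.11], [-1.51, 1.56], [-3.14, 3.14]. Speed limits (rad/s): [2.22, 2.22, 2.57, 3.14, 3.14, 3.14].

### API

Orientations are given as a rotation vector (axis times angle).
In Python, from station import arm, grab_frame, get_calibration gives the robot as it stands. The module is installed in compiled form; this text tells all that it offers.
- The arm moves only by the shell command python3 -m pendant 'ROWS' [OPENING] [FORCE]. ROWS is JSON, a list of rows, each a list of 2 entries, a list of its own where there are three numbers: the shift along the world's x, y, z as a fraction of full scale, then the turn, a rotation vector about the world's x, y, z as a fraction of full scale. A call has 1 to 8 rows; each row is the pose to reach, as a shift and turn from the pose commanded when the call began, turning the shorter way round; what a row does not reach only later rows make up. Full scale, the value 1, is 0.4 m for a shift and pi rad for a turn. A row lasts 1/8 s, in which the tool goes at most 62.5 mm and 10.7 degrees, less where a joint would pass 70% of its speed; a pose out of reach is approached as far as the arm can. A call with a number of a shift or a turn outside -1 to 1 is refused whole. A call with a gripper value outside its range is refused whole. OPENING is the finger opening in mm, from 0 to 85.4, set as the call begins (- or left out, the last holds). The fingers move at their own pace and stop on an object; FORCE is the grip in N (left out, the last holds). Time passes only in rows, so rows that repeat a pose let the fingers close. It gives the time, the measured TCP pose, the force, the opening and the grip force at its end, in the units of the state.
- arm.get_state(): the state, without advancing time (a new reading comes with each control period).
- grab_frame(name): name is "scene" or "top"; returns the picture (400x640x3 uint8, red, green, blue); there is no depth.
- get_calibration(name): a dict with "fovy" (degrees; the focal length in pixels is half the picture's height over the tangent of half this angle, whatever the lens; pixels are square), "cx", "cy" (the principal point, pixels), "k1" (the pictures are not rectified: a ray, as slopes to the right and down, at radius r is drawn at 1 + k1 r^2 times it, then the intrinsics apply), "rvec" (rotation vector, rad) and "tvec" (3), from world to camera coordinates, as OpenCV has them. Camera axes: x right, y down, z forward; pixel columns grow to the right and rows downward; lengths in m; the calibration is good to about 2 mm. A picture is of the moment at which its call begins. get_calibration takes no time and is no camera call.
- arm.hand_in(): hands the job in; it is judged then, once.
The state is a dict: "time": time; "qpos": joint angles; "qd": joint speeds; "joint_efforts": joint torques, N m; "tcp_pos": TCP position; "tcp_rot": TCP orientation; "force": force on the tool from outside, world axes, zero at the start; "ft_torque": the same for the moment, N m; "opening": finger opening in m; "grasp_force": force on a finger pad.
Only numpy, scipy, OpenCV 4.12 (cv2) and the standard library are available. Lean on these libraries where they do the work, as an engineer would, in place of code of your own. Each camera call takes 0.05 s, during which the arm holds its last target. There are 200 camera calls.

### The job

Put the sharpening stone in its holder, lying flat, and push it fully home so that its long side is flush against the long fence and its end is flush against the end stop. Only then swing the steel keeper shut until its tip rests against its catch, and leave the other things on the worktop where they are.

Things in the scene. Friction and masses are not known exactly. Their poses are not given: they have to be found in the camera images.
- stone: Loose grey sharpening stone, a bar 50 (x) x 150 (y) x 28 (z) mm of two grey layers, about 0.4 kg, lying flat on the worktop. Origin at the centre of its underside, z up, y along its length. Either end may face the end stop.
- holder: Fixed wooden holder for the stone, a board 130 (x) x 250 (y) mm on rubber feet, its top 20 mm above the worktop. Origin at the centre of its underside on the worktop, z up, y along its length. The long fence stands along its +x side, the end stop at its -y end, the keeper at its +y end; the -x side (nearest the robot) is open.
- fence (a point): Middle of the long fence's stop face, at the board's top: holder x +50, y -25, z +20 mm. The face looks to the holder's -x. The fence is a wooden strip 14 mm thick, 18 mm high above the board, from y -112 to +62.
- end_stop (a point): Middle of the end stop's face, at the board's top: holder x +13, y -97, z +20 mm. The face looks to the holder's +y. The end stop is a wooden strip 14 mm thick, 18 mm high above the board, from x -24 to +50.
- catch (a point): The keeper's catch: a steel plate 14 mm long (x), 5 mm thick, 17 mm high above the board. This point is at its foot, in the middle of the face that looks to the holder's +y, at holder x -30, y +89, z +20 mm; the tip of the closed keeper rests there.
- stone_seat (a point): Point on top of the holder's board where the centre of the stone's underside lies when the stone is fully home: x +25, y -22, z +20 mm in the holder's frame; axes parallel to the holder's.
- keeper (a joint): Angle of the steel keeper about its upright hinge pin: 0 = closed (arm across the board towards the holder's -x, tip at the catch), about 1.57 = open (arm pointing along the holder's +y); it turns counter-clockwise from above to close, can open to 1.9 and stays where it is left.
- keeper_hinge (a point): On the keeper's hinge pin, at holder x +57, y +96, z +30 mm; the keeper's arm is a steel bar 94 mm long, 12 x 12 mm (24 to 36 mm above the worktop). A side nose 40 mm long, set 32 mm from the pin, reaches to 3 mm from the end of a fully home stone when the keeper is closed.
- keeper_knob (a point): On the axis of the keeper's upright wooden knob (14 mm diameter, top 62 mm above the worktop, graspable between 37 and 62 mm), 81 mm from the hinge pin; this point is 49 mm above the worktop.
- garlic: Bystander: a garlic bulb, 50 mm; origin at its underside.
- matchbox: Bystander: a box of long matches, 65x110x22 mm, lying flat; origin at its underside.
- honey_jar: Bystander: a jar with a screw lid, 65 mm diameter, 100 mm high; origin at its underside.
- mug: Bystander: a two-tone mug, 82x118x100 mm; origin at its underside.
- salt_cellar: Bystander: a round wooden salt cellar, 91 mm diameter, 55 mm high; origin at its underside.

How it is judged:
By the outcome, as a careful person would: the job done as asked, in the order asked, and still so for the second after the job is handed in, with the robot touching nothing.
It also fails if it takes over 61 s, if anything falls off the work surface, if the arm or the gripper's body presses on something with over 40 N, if the wrist force passes 120 N, or if a joint passes its speed limit or range.

## Working session

There is one attempt and no reset: what is moved stays moved. The work goes in short steps, Python scripts to look and compute and a shell command to move; the robot and the scene stay as the last step left them, time stands still between calls to the robot, and variables do not carry over. Pictures are saved under pics/ and viewed, at most 10 in all, crops included, and the job is handed in when it is done.

```bash
mkdir -p pics; cat > h.py <<'E'
import numpy as np,cv2
from station import arm,grab_frame,get_calibration
def cal(n):
    c=get_calibration(n);f=200/np.tan(np.radians(c["fovy"])/2)
    return c,f,cv2.Rodrigues(np.array(c["rvec"],float))[0],np.array(c["tvec"],float)
def ray(n,u,v):
    c,f,R,t=cal(n);x,y=(u-c["cx"])/f,(v-c["cy"])/f
    a,b=x,y
    for _ in range(30):
        s=1+c["k1"]*(a*a+b*b);a,b=x/s,y/s
    return -R.T@t,R.T@np.array([a,b,1.])
def onz(n,u,v,z):
    o,d=ray(n,u,v);return o+d*(z-o[2])/d[2]
def proj(n,P):
    c,f,R,t=cal(n);p=R@np.array(P,float)+t;a,b=p[0]/p[2],p[1]/p[2];s=1+c["k1"]*(a*a+b*b)
    return np.array([c["cx"]+f*a*s,c["cy"]+f*b*s])
def tri(*obs):
    A=np.zeros((3,3));B=np.zeros(3)
    for n,u,v in obs:
        o,d=ray(n,u,v);d=d/np.linalg.norm(d);M=np.eye(3)-np.outer(d,d);A+=M;B+=M@o
    return np.linalg.solve(A,B)
def snap(n,fn,crop=None,s=1):
    im=grab_frame(n)[:,:,::-1]
    if crop: x0,y0,x1,y1=crop;im=im[y0:y1,x0:x1]
    cv2.imwrite("pics/"+fn,cv2.resize(im,None,fx=s,fy=s,interpolation=cv2.INTER_CUBIC))
E
python3 - <<'E'
from h import *
np.set_printoptions(precision=4,suppress=True)
snap("scene","s0.png",None,1.25);snap("top","t0.png",None,1.25)
for n in("scene","top"): c=get_calibration(n);print(c, ray(n,320,200))
print(arm.get_state())
E
```

```text
{'fovy': 50.89101448513635, 'cx': 323.5832055663255, 'cy': 197.18208813845004, 'k1': 0.0015255796045684522, 'rvec': array([ 2.234 , -0.7625,  0.3458]), 'tvec': array([-0.4274,  0.2676,  1.4565])} (array([-0.2126, -0.9349,  1.2068]), array([ 0.4442,  0.5638, -0.6964]))
{'fovy': 47.54679206519697, 'cx': 309.176486052365, 'cy': 196.71015344719123, 'k1': 0.011488764606951172, 'rvec': array([ 1.9958, -2.219 ,  0.2425]), 'tvec': array([0.0266, 0.5399, 1.4985])} (array([0.2031, 0.0031, 1.58  ]), array([ 0.2065, -0.0446, -0.9777]))
{'time': 0.1, 'qpos': array([ 0.9223,  0.1047,  0.0966,  1.5639, -0.    ,  1.3531]), 'qd': array([ 0.0005, -0.0019, -0.0003, -0.0003, -0.002 ,  0.0011]), 'joint_efforts': array([  0.0064, -55.8207,  50.4721,   0.013 ,  -0.0002,  -0.    ]), 'tcp_pos': array([0.2504, 0.5449, 0.2306]), 'tcp_rot': array([-0.6713, -3.0685,  0.0017]), 'force': array([-0.6046,  1.0425,  0.1751]), 'ft_torque': array([ 0.0417, -0.0374, -0.0023]), 'grasp_force': 0.0, 'opening': 0.0858577004874846}
```

View pics/s0.png

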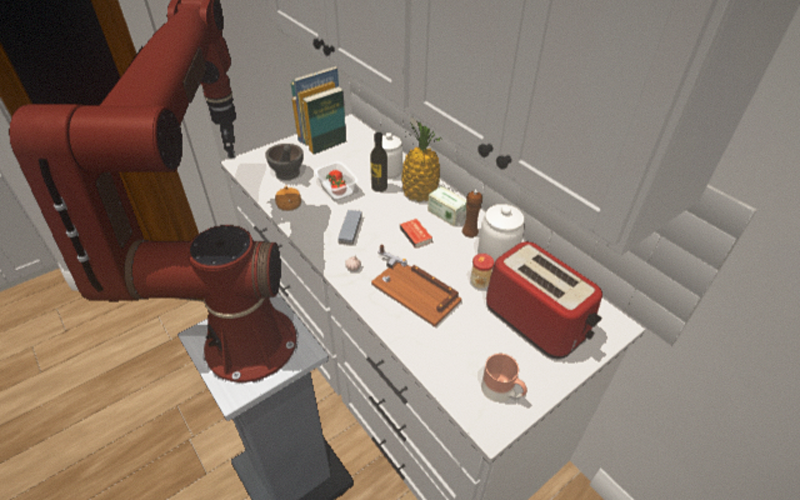

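View pics/t0.png

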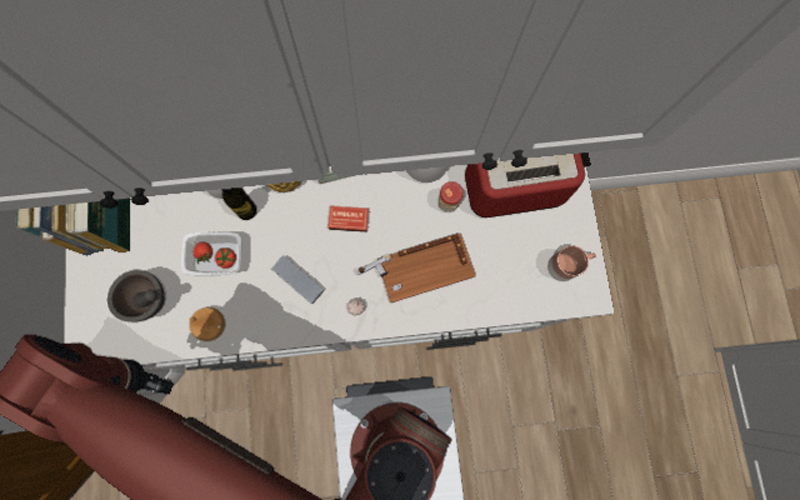

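The scene picture shows the stone at about (350,227) and the holder at about (416,291). The top picture shows the stone at about (298,279) and the holder at about (428,267), with the keeper open at about (371,266). The overhead cabinets stand behind the holder. I'll enlarge both.

```bash
python3 - <<'E'
from h import *
snap("top","t1.png",(210,178,390,248),4.4);snap("scene","s1.png",(260,160,380,262),5.8)
E
```

```text
(no output)
```

View pics/t1.png

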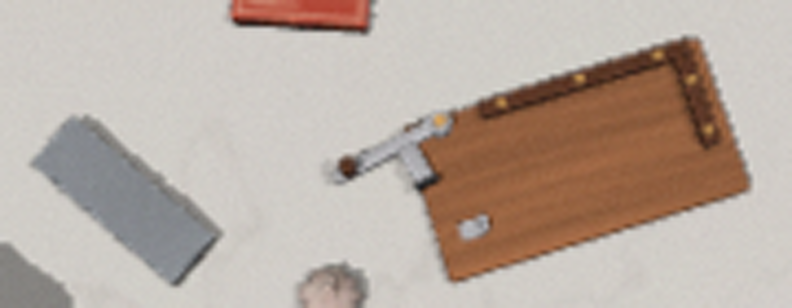

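View pics/s1.png

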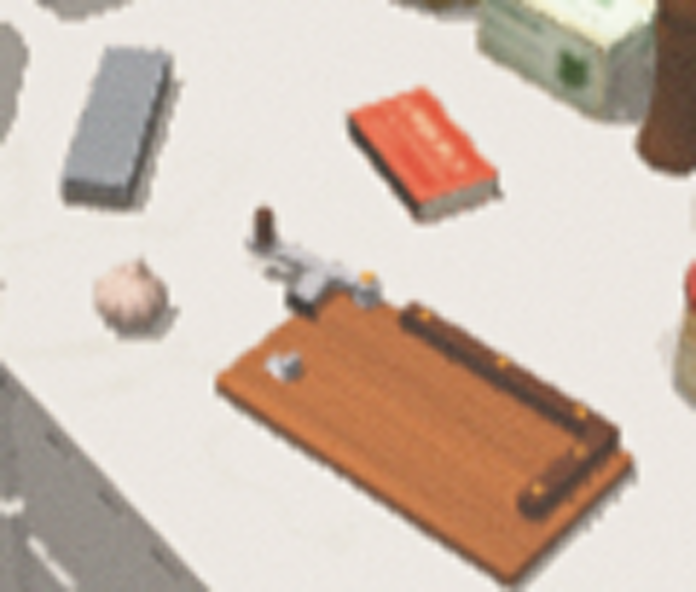

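```bash
cat > fit.py <<'E'
from h import *
from scipy.optimize import least_squares
np.set_printoptions(precision=4,suppress=True)
T=lambda x,y:("top",210+(x+.5)/4.4-.5,178+(y+.5)/4.4-.5)
S=lambda x,y:("scene",260+(x+.5)/5.8-.5,160+(y+.5)/5.8-.5)
def fit(obs,x0):
    def pt(p,P): c,s=np.cos(p[2]),np.sin(p[2]);return [p[0]+c*P[0]-s*P[1],p[1]+s*P[0]+c*P[1],P[2]+p[3]]
    f=lambda p:np.concatenate([proj(o[0],pt(p,P))-o[1:] for P,o in obs])
    r=least_squares(f,x0,loss="soft_l1");print(r.x,np.degrees(r.x[2]));print(f(r.x).reshape(-1,2).round(1).tolist());return r.x,lambda P:np.array(pt(r.x,P))
E
python3 - <<'E'
from fit import *
m=lambda *a:np.array(a)/1000
A,B,C=m(-65,125,20),m(-65,-125,20),m(65,-125,20)
ob=[(A,T(454,280)),(A,S(217,380)),(B,T(750,187)),(B,S(511,575)),(C,T(699,37)),(C,S(633,455)),(m(50,62,38),T(486,117)),(m(50,62,38),S(402,316)),(m(-24,-97,38),T(705,147)),(m(-24,-97,38),S(520,495))]
h,H=fit(ob,[.55,0,0,0])
print("tri corners",[tri(T(*a),S(*b)) for a,b in [((454,280),(217,380)),((750,187),(511,575)),((699,37),(633,455))]])
print("seat",H(m(25,-22,20)),"hinge",H(m(57,96,30)))
k=tri(T(348,163),S(264,210));print("knob",k)
d=k-H(m(57,96,30));a=np.arctan2(d[1],d[0])-h[2];print("dist",np.hypot(*d[:2]),"keeper ang",np.pi-a)
ob=[]
for P,t,s in [(m(-25,75,28),(31,163),(108,47)),(m(25,75,28),(79,117),(168,52)),(m(25,-75,28),(219,236),(128,190)),(m(-25,-75,28),(177,286),(65,182))]: ob+=[(P,T(*t)),(P,S(*s))]
s,_=fit(ob,[.5,.2,.9,0])
print([tri(o[1],q[1]) for o,q in zip(ob[::2],ob[1::2])])
E
```

```text
[ 0.4787 -0.1353  0.1975 -0.0029] 11.317262666002657
[[-0.5, 0.3], [-0.6, -0.2], [0.6, 0.0], [0.0, 0.7], [0.1, -0.4], [0.6, 0.4], [-0.4, -0.3], [-0.4, -0.8], [0.1, -0.5], [-0.3, 0.4]]
tri corners [array([ 0.3915, -0.0275,  0.0172]), array([ 0.4402, -0.2685,  0.018 ]), array([ 0.5646, -0.2441,  0.0202])]
seat [ 0.5075 -0.1519  0.0171] hinge [ 0.5158 -0.03    0.0271]
knob [0.4842 0.045  0.0636]
dist 0.08135760712604763 keeper ang 1.3699605490176845
[ 0.4803  0.2222 -0.8001 -0.0016] -45.84022289735637
[[0.8, 0.1], [-0.5, 0.1], [-0.5, -0.3], [0.4, 0.4], [0.0, -0.0], [0.2, -0.2], [-0.0, -0.3], [-0.9, -0.1]]
[array([0.5192, 0.295 , 0.0236]), array([0.5488, 0.2543, 0.0315]), array([0.4437, 0.1525, 0.0252]), array([0.4103, 0.1872, 0.0253])]
```

Holder: (0.479, -0.135), yaw 11.3°. Stone: (0.480, 0.222), yaw -45.8°. The triangulated heights match the text to 2-3 mm. Next I'll move above the stone and turn the tool +68.9°.

```bash
python3 -m pendant '[[[0.573,-0.807,-0.25],[0,0,0.383]],[[0.573,-0.807,-0.25],[0,0,0.383]],[[0.573,-0.807,-0.25],[0,0,0.383]],[[0.573,-0.807,-0.25],[0,0,0.383]],[[0.573,-0.807,-0.25],[0,0,0.383]],[[0.573,-0.807,-0.25],[0,0,0.383]],[[0.573,-0.807,-0.25],[0,0,0.383]],[[0.573,-0.807,-0.25],[0,0,0.383]]]' 85
```

```text
time: 1.2
tcp_pos: [0.4807, 0.2193, 0.1299]
tcp_rot: [1.18, -2.909, 0.0]
force: [-0.2, 1.1, 0.9]
opening: 0.0849
grasp_force: 0.0
```

```bash
python3 -m pendant '[[[0,0,-0.1],[0,0,0]],[[0,0,-0.2],[0,0,0]],[[0,0,-0.27],[0,0,0]],[[0,0,-0.3],[0,0,0]],[[0,0,-0.313],[0,0,0]],[[0,0,-0.313],[0,0,0]]]' && python3 -m pendant '[[[0,0,0],[0,0,0]],[[0,0,0],[0,0,0]],[[0,0,0],[0,0,0]],[[0,0,0],[0,0,0]],[[0,0,0],[0,0,0]],[[0,0,0],[0,0,0]]]' 40 50
```

```text
time: 1.95
tcp_pos: [0.4802, 0.2227, 0.007]
tcp_rot: [-1.183, 2.909, -0.0]
force: [0.1, 0.5, -0.1]
opening: 0.0851
grasp_force: 0.0
time: 2.7
tcp_pos: [0.4803, 0.2228, 0.0072]
tcp_rot: [-1.183, 2.909, 0.001]
force: [-1.2, 0.3, 6.4]
opening: 0.0486
grasp_force: 53.8
```

```bash
python3 -m pendant '[[[0,0,0.08],[0,0,0]],[[0,0,0.2],[0,0,0]],[[0,0,0.25],[0,0,0]],[[0,0,0.25],[0,0,0]]]' && python3 -m pendant '[[[-0.004,-0.11,0],[0,0,0.03]],[[-0.01,-0.25,0],[0,0,0.08]],[[-0.015,-0.4,0],[0,0,0.13]],[[-0.02,-0.55,0],[0,0,0.18]],[[-0.026,-0.7,0],[0,0,0.23]],[[-0.032,-0.84,0],[0,0,0.28]],[[-0.034,-0.937,0],[0,0,0.3176]],[[-0.034,-0.937,0],[0,0,0.3176]]]'
```

```text
time: 3.2
tcp_pos: [0.4806, 0.2225, 0.1068]
tcp_rot: [-1.182, 2.908, -0.001]
force: [0.7, 0.6, -3.7]
opening: 0.0491
grasp_force: 53.6
time: 4.2
tcp_pos: [0.4648, -0.1546, 0.1036]
tcp_rot: [2.428, -1.992, -0.004]
force: [-0.4, 1.0, -3.0]
opening: 0.049
grasp_force: 53.6
```

```bash
python3 -c "
from h import *
snap('top','t2.png',(210,178,390,248),4.4)"
```

```text
(no output)
```

View pics/t2.png

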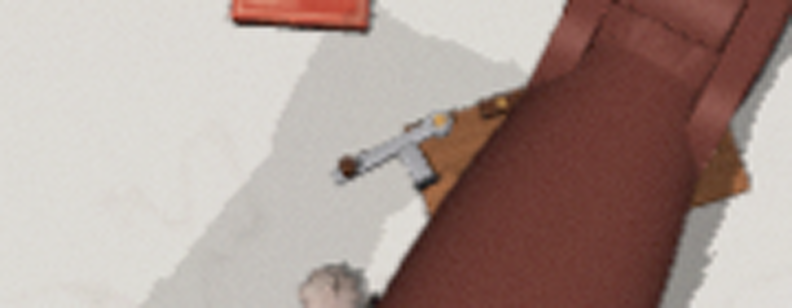

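The arm hides the holder from the top camera, but the keeper at (348,165) is where it was. Lowering the stone.

```bash
python3 -m pendant '[[[0,0,-0.06],[0,0,0]],[[0,0,-0.13],[0,0,0]],[[0,0,-0.17],[0,0,0]],[[0,0,-0.185],[0,0,0]],[[0,0,-0.192],[0,0,0]],[[0,0,-0.192],[0,0,0]]]' && python3 -c "
from h import *
snap('scene','s2.png',(260,160,380,262),5.8)"
```

```text
time: 5.0
tcp_pos: [0.4666, -0.1525, 0.0299]
tcp_rot: [-2.432, 1.989, -0.001]
force: [-0.0, -0.8, -3.8]
opening: 0.0487
grasp_force: 53.4
```

View pics/s2.png

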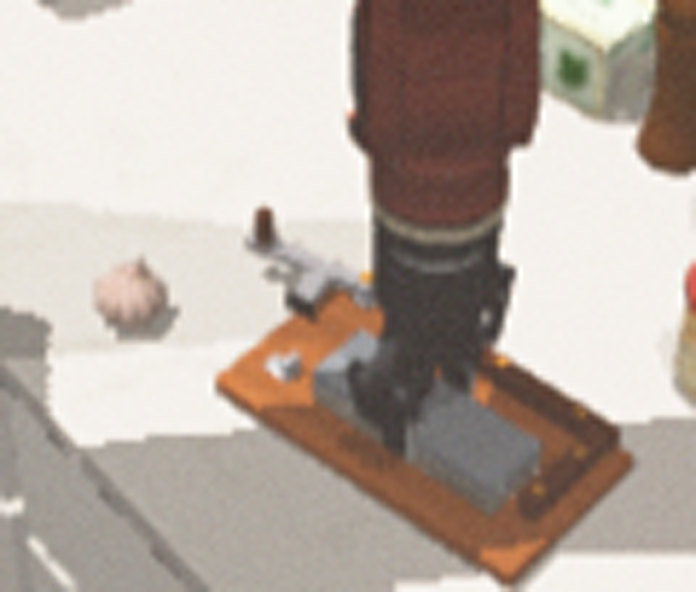

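Stone at (430,420), parallel to the fence, within the board and just clear of the end stop at (530,490). Lower the last 2 mm and release.

```bash
python3 -m pendant '[[[0,0,-0.004],[0,0,0]],[[0,0,-0.007],[0,0,0]],[[0,0,-0.007],[0,0,0]]]' && python3 -m pendant '[[[0,0,0],[0,0,0]],[[0,0,0],[0,0,0]],[[0,0,0],[0,0,0]]]' 66 && python3 -m pendant '[[[0,0,0.08],[0,0,0]],[[0,0,0.15],[0,0,0]],[[0,0,0.15],[0,0,0]]]'
```

```text
time: 5.42
tcp_pos: [0.4664, -0.1526, 0.0272]
tcp_rot: [2.431, -1.989, 0.001]
force: [-2.0, 1.4, 4.4]
opening: 0.0488
grasp_force: 54.3
time: 5.8
tcp_pos: [0.4662, -0.1525, 0.0266]
tcp_rot: [2.431, -1.989, 0.0]
force: [-0.8, 0.1, -0.4]
opening: 0.0664
grasp_force: 0.0
time: 6.18
tcp_pos: [0.4676, -0.1533, 0.0888]
tcp_rot: [-2.431, 1.989, -0.006]
force: [-0.7, 0.3, 1.0]
opening: 0.0663
grasp_force: 0.0
```

```bash
python3 -m pendant '[[[-0.07,-0.014,0],[0,0,0]],[[-0.1225,-0.0245,0],[0,0,0]],[[-0.1225,-0.0245,0],[0,0,0]],[[-0.1225,-0.0245,-0.08],[0,0,0]],[[-0.1225,-0.0245,-0.142],[0,0,0]],[[-0.1225,-0.0245,-0.142],[0,0,0]]]' 0 && python3 -m pendant '[[[0.024,0.005,0],[0,0,0]],[[0.049,0.01,0],[0,0,0]],[[0.074,0.015,0],[0,0,0]],[[0.083,0.0166,0],[0,0,0]],[[0.092,0.0184,0],[0,0,0]],[[0.1,0.02,0],[0,0,0]],[[0.106,0.0212,0],[0,0,0]],[[0.106,0.0212,0],[0,0,0]]]'
```

```text
time: 6.92
tcp_pos: [0.4162, -0.161, 0.0277]
tcp_rot: [-2.432, 1.989, 0.006]
force: [0.8, -0.3, 0.3]
opening: -0.0003
grasp_force: 0.0
time: 7.92
tcp_pos: [0.4599, -0.1539, 0.0301]
tcp_rot: [2.431, -1.989, 0.001]
force: [-2.8, -1.5, 1.9]
opening: 0.0001
grasp_force: 1.5
```

```bash
python3 -m pendant '[[[0.005,0.001,0],[0,0,0]],[[0.01,0.002,0],[0,0,0]],[[0.01,0.002,0],[0,0,0]]]'; python3 -m pendant '[[[0.004,0.0008,0],[0,0,0]],[[0.004,0.0008,0],[0,0,0]]]';python3 -m pendant '[[[0.004,0.0008,0],[0,0,0]],[[0.004,0.0008,0],[0,0,0]]]'
```

```text
time: 8.3
tcp_pos: [0.4637, -0.153, 0.0299]
tcp_rot: [2.431, -1.989, 0.0]
force: [-3.3, -1.1, 2.7]
opening: -0.0003
grasp_force: 2.0
time: 8.55
tcp_pos: [0.4652, -0.1526, 0.0298]
tcp_rot: [2.431, -1.989, -0.0]
force: [-4.2, -0.7, 3.3]
opening: -0.0001
grasp_force: 2.3
time: 8.8
tcp_pos: [0.4662, -0.1522, 0.0298]
tcp_rot: [2.431, -1.989, -0.002]
force: [-8.1, -0.4, 6.7]
opening: -0.0001
grasp_force: 4.1
```

```bash
for i in 1 2 3; do python3 -m pendant '[[[0.004,0.0008,0],[0,0,0]],[[0.004,0.0008,0],[0,0,0]]]' | grep -E "tcp_pos|force:"; done
```

```text
tcp_pos: [0.4668, -0.1517, 0.0298]
force: [-14.9, -1.1, 11.2]
grasp_force: 7.3
tcp_pos: [0.4669, -0.1517, 0.0297]
force: [-24.7, -2.7, 17.9]
grasp_force: 12.2
tcp_pos: [0.4671, -0.1516, 0.0297]
force: [-33.5, -3.9, 23.1]
grasp_force: 17.1
```

```bash
python3 -m pendant '[[[-0.02,-0.004,0],[0,0,0]],[[-0.02,-0.004,0.1],[0,0,0]],[[-0.02,-0.004,0.16],[0,0,0]],[[0.0,0.09,0.16],[0,0,0]],[[0.045,0.2565,0.16],[0,0,0]],[[0.045,0.2565,0.16],[0,0,0]],[[0.045,0.2565,0.16],[0,0,0]],[[0.045,0.2565,0.08],[0,0,0]]]'; python3 -m pendant '[[[0,0,-0.06],[0,0,0]],[[0,0,-0.08],[0,0,0]],[[0,0,-0.08],[0,0,0]]]'
```

```text
time: 10.55
tcp_pos: [0.4916, -0.0504, 0.0635]
tcp_rot: [-2.429, 1.989, -0.007]
force: [-0.0, -0.3, 0.2]
opening: 0.0003
grasp_force: 0.0
time: 10.92
tcp_pos: [0.4894, -0.0494, 0.0298]
tcp_rot: [2.43, -1.991, -0.001]
force: [0.1, -0.7, -0.0]
opening: -0.0002
grasp_force: 0.0
```

```bash
python3 -m pendant '[[[0.003,-0.015,0],[0,0,0]],[[0.005,-0.025,0],[0,0,0]],[[0.007,-0.035,0],[0,0,0]],[[0.007,-0.035,0],[0,0,0]]]' | grep -E "tcp_pos|force:"; for i in 1 2 3; do python3 -m pendant '[[[0.0008,-0.004,0],[0,0,0]],[[0.0008,-0.004,0],[0,0,0]]]' | grep -E "tcp_pos|force:"; done
```

```text
tcp_pos: [0.493, -0.0628, 0.0307]
force: [-0.8, 2.9, 2.2]
grasp_force: 1.7
tcp_pos: [0.4931, -0.0642, 0.0304]
force: [-0.2, 4.4, 2.5]
grasp_force: 2.3
tcp_pos: [0.4933, -0.0652, 0.0303]
force: [-2.5, 8.6, 5.9]
grasp_force: 4.1
tcp_pos: [0.4932, -0.0652, 0.0303]
force: [-2.8, 16.4, 9.5]
grasp_force: 8.3
```

```bash
for i in 1 2 3; do python3 -m pendant '[[[0.0008,-0.004,0],[0,0,0]],[[0.0008,-0.004,0],[0,0,0]]]' | grep -E "tcp_pos|force:"; done;  python3 -m pendant '[[[-0.004,0.02,0],[0,0,0]],[[-0.004,0.02,0.1],[0,0,0]],[[-0.004,0.02,0.16],[0,0,0]],[[-0.09,0.02,0.16],[0,0,0]],[[-0.15,-0.06,0.16],[0,0,0]],[[-0.15,-0.06,0.16],[0,0,0]]]'
```

```text
tcp_pos: [0.4932, -0.0653, 0.0303]
force: [-3.7, 24.6, 13.4]
grasp_force: 12.5
tcp_pos: [0.4932, -0.0653, 0.0303]
force: [-5.5, 33.4, 18.4]
grasp_force: 16.6
tcp_pos: [0.4932, -0.0654, 0.0303]
force: [-6.9, 41.3, 23.8]
grasp_force: 20.8
time: 13.68
tcp_pos: [0.4337, -0.0981, 0.0941]
tcp_rot: [2.428, -1.992, 0.002]
force: [-0.1, 0.4, -0.4]
opening: -0.0005
grasp_force: 0.0
```

```bash
python3 -m pendant '[[[0.02,-0.1,0],[0,0,0]],[[0.045,-0.163,0],[0,0,0]],[[0.045,-0.163,0],[0,0,0]],[[0.045,-0.163,-0.1],[0,0,0]],[[0.045,-0.163,-0.158],[0,0,0]],[[0.045,-0.163,-0.158],[0,0,0]]]'; python3 -m pendant '[[[0.015,0.003,0],[0,0,0]],[[0.028,0.0056,0],[0,0,0]],[[0.036,0.0072,0],[0,0,0]],[[0.036,0.0072,0],[0,0,0]]]' | grep -E "tcp_pos|force:"; for i in 1 2 3; do python3 -m pendant '[[[0.004,0.0008,0],[0,0,0]],[[0.004,0.0008,0],[0,0,0]]]' | grep -E "tcp_pos|force:"; done
```

```text
time: 14.42
tcp_pos: [0.451, -0.1598, 0.0288]
tcp_rot: [2.432, -1.988, -0.006]
force: [-0.4, -0.2, 0.4]
opening: 0.0
grasp_force: 0.0
tcp_pos: [0.4671, -0.1587, 0.0309]
force: [0.4, -0.3, 0.0]
grasp_force: 0.0
tcp_pos: [0.4679, -0.1584, 0.0306]
force: [-4.7, -0.5, 3.5]
grasp_force: 2.2
tcp_pos: [0.4682, -0.1584, 0.0306]
force: [-14.2, -2.7, 9.5]
grasp_force: 6.9
tcp_pos: [0.4683, -0.1583, 0.0305]
force: [-22.5, -3.3, 14.5]
grasp_force: 11.6
```

Both faces are firmly seated (x stop and y stop reached repeatably). Lifting off, moving above the knob and half-turning the wrist so its range suits the swing.

```bash
python3 -m pendant '[[[-0.02,-0.004,0],[0,0,0]],[[-0.02,-0.004,0.1],[0,0,0]],[[-0.02,-0.004,0.2],[0,0,-0.06]],[[-0.02,-0.004,0.2],[0,0,-0.12]],[[-0.02,0.15,0.2],[0,0,-0.18]],[[-0.0,0.28,0.2],[0,0,-0.24]],[[0.034,0.4,0.2],[0,0,-0.3]],[[0.034,0.506,0.2],[0,0,-0.36]]]' 0 >/dev/null; python3 -m pendant '[[[0,0,0],[0,0,-0.58]],[[0,0,0],[0,0,-0.58]],[[0,0,0],[0,0,-0.58]],[[0,0,0],[0,0,-0.58]],[[0,0,0],[0,0,-0.58]],[[0,0,0],[0,0,-0.58]],[[0,0,0],[0,0,-0.58]],[[0,0,0],[0,0,-0.58]]]' 45; python3 -m pendant '[[[0,0,0],[0,0,-0.105]],[[0,0,0],[0,0,-0.105]],[[0,0,0],[0,0,-0.105]]]'; python3 - <<'E'
from fit import *
snap("scene","s3.png",(270,180,380,262),6)
r=arm.get_state()["tcp_rot"];print(np.degrees(2*np.arctan2(r[1],r[0]))-90, arm.get_state()["qpos"])
E
```

```text
time: 17.68
tcp_pos: [0.4853, 0.0425, 0.1105]
tcp_rot: [1.215, 2.897, 0.001]
force: [0.4, -0.0, -0.8]
opening: 0.0452
grasp_force: 0.0
time: 18.05
tcp_pos: [0.4852, 0.0424, 0.1105]
tcp_rot: [1.665, 2.664, 0.001]
force: [-0.5, -0.1, -0.8]
opening: 0.0451
grasp_force: 0.0
26.126404155152343 [-0.1825 -0.2348 -0.4473  1.3578  0.0005  0.9324]
```

View pics/s3.png

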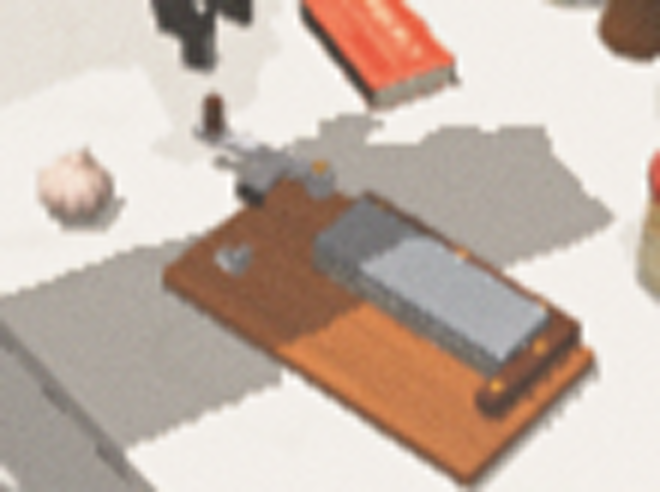

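The stone lies flush in the corner of the fence and end stop (stop at (530,370)); the knob, at (212,97), stands untouched below the fingers. Next I'll descend and grip the knob.

```bash
python3 -m pendant '[[[-0.003,0.006,-0.08],[0,0,0]],[[-0.003,0.006,-0.14],[0,0,0]],[[-0.003,0.006,-0.174],[0,0,0]],[[-0.003,0.006,-0.174],[0,0,0]]]' 45 20; python3 -m pendant '[[[0,0,0],[0,0,0]],[[0,0,0],[0,0,0]],[[0,0,0],[0,0,0]],[[0,0,0],[0,0,0]],[[0,0,0],[0,0,0]]]' 5 20; python3 - <<'E'
from fit import *
h=np.array([.5158,-.0300]);k=arm.get_state()["tcp_pos"][:2]
d=k-h;print(np.hypot(*d));a0=np.arctan2(d[1],d[0]);a1=.1975+np.pi;D=a1-a0;print(np.degrees(D))
for f in (.05,.15,.3,.45,.6,.75,.9,1):
    a=a0+D*f;p=h+np.hypot(*d)*np.array([np.cos(a),np.sin(a)]);print(((p-k)/.4).round(4),round(D*f/np.pi,4))
E
```

```text
time: 18.6
tcp_pos: [0.4833, 0.0449, 0.0403]
tcp_rot: [-1.664, -2.663, 0.001]
force: [0.0, -0.2, 0.8]
opening: 0.0447
grasp_force: 0.0
time: 19.23
tcp_pos: [0.4847, 0.0446, 0.0419]
tcp_rot: [1.665, 2.662, 0.001]
force: [-0.2, -0.3, 5.4]
opening: 0.013
grasp_force: 20.5
0.08082396545827247
78.7068655693266
[-0.0126 -0.0058] 0.0219
[-0.0365 -0.0198] 0.0656
[-0.0682 -0.0467] 0.1312
[-0.0937 -0.0795] 0.1968
[-0.112  -0.1169] 0.2624
[-0.1222 -0.1572] 0.3279
[-0.124  -0.1987] 0.3935
[-0.1205 -0.2262] 0.4373
```

```bash
python3 -m pendant '[[[-0.0126,-0.0058,0.003],[0,0,0.022]],[[-0.025,-0.0125,0.003],[0,0,0.044]],[[-0.0365,-0.0198,0.003],[0,0,0.066]],[[-0.053,-0.032,0.003],[0,0,0.098]],[[-0.0682,-0.0467,0.003],[0,0,0.131]],[[-0.082,-0.0625,0.003],[0,0,0.164]],[[-0.0937,-0.0795,0.003],[0,0,0.197]],[[-0.0937,-0.0795,0.003],[0,0,0.197]]]'
```

```text
time: 20.23
tcp_pos: [0.4469, 0.0126, 0.0422]
tcp_rot: [0.777, 3.043, 0.0]
force: [4.3, -0.3, -4.7]
opening: 0.0129
grasp_force: 19.7
```

```bash
python3 -m pendant '[[[-0.01,-0.018,0],[0,0,0.033]],[[-0.0183,-0.0374,0],[0,0,0.066]],[[-0.0242,-0.057,0],[0,0,0.098]],[[-0.0285,-0.0777,0],[0,0,0.131]],[[-0.0302,-0.098,0],[0,0,0.164]],[[-0.0303,-0.1192,0],[0,0,0.197]],[[-0.029,-0.132,0],[0,0,0.218]],[[-0.029,-0.132,0],[0,0,0.218]]]'; python3 -m pendant '[[[0.001,-0.007,0],[0,0,0.01]],[[0.001,-0.007,0],[0,0,0.01]]]'
```

```text
time: 21.22
tcp_pos: [0.4361, -0.0395, 0.0422]
tcp_rot: [-0.289, 3.126, 0.002]
force: [7.2, 3.4, -6.3]
opening: 0.0132
grasp_force: 19.6
time: 21.48
tcp_pos: [0.4365, -0.042, 0.0422]
tcp_rot: [-0.338, 3.121, 0.002]
force: [8.5, 4.1, -5.1]
opening: 0.0131
grasp_force: 19.6
```

```bash
for i in 1 2 3 4 5; do python3 -m pendant '[[[0.001,-0.0035,0],[0,0,0.005]],[[0.001,-0.0035,0],[0,0,0.005]]]' | grep -E "tcp_pos|force:"; done
```

```text
tcp_pos: [0.4367, -0.0433, 0.0422]
force: [8.5, 3.5, -5.4]
grasp_force: 19.7
tcp_pos: [0.4368, -0.0438, 0.0421]
force: [5.7, 7.9, -2.0]
grasp_force: 20.0
tcp_pos: [0.4369, -0.0439, 0.042]
force: [5.3, 15.1, 0.5]
grasp_force: 20.5
tcp_pos: [0.4369, -0.0441, 0.042]
force: [3.3, 22.1, 3.9]
grasp_force: 21.1
tcp_pos: [0.4369, -0.0443, 0.0419]
force: [1.7, 30.1, 7.1]
grasp_force: 21.8
```

The keeper is stopped firmly; the 2 mm offset from the predicted place matches the one seen at the end stop. Release and lift.

```bash
python3 -m pendant '[[[0,0,0],[0,0,0]],[[0,0,0],[0,0,0]],[[0,0.004,0],[0,0,0]]]' 30; python3 -m pendant '[[[0,0.004,0.06],[0,0,0]],[[0,0.004,0.16],[0,0,0]],[[0,0.004,0.25],[0,0,0]],[[-0.05,0.2,0.3],[0,0,0]],[[-0.05,0.35,0.35],[0,0,0]],[[-0.05,0.5,0.35],[0,0,0]],[[-0.05,0.7,0.35],[0,0,0]],[[-0.05,0.7,0.35],[0,0,0]]]'; python3 -c "
from h import *
snap('scene','s4.png',(270,180,380,262),6);snap('top','t4.png',(210,178,390,248),4.4)"
```

```text
time: 23.1
tcp_pos: [0.4373, -0.0482, 0.0422]
tcp_rot: [0.461, -3.107, 0.0]
force: [0.2, -0.3, 0.2]
opening: 0.03
grasp_force: 0.0
time: 24.1
tcp_pos: [0.4168, 0.2345, 0.1824]
tcp_rot: [-0.465, 3.106, 0.0]
force: [0.5, -0.6, 0.2]
opening: 0.0299
grasp_force: 0.0
```

View pics/s4.png

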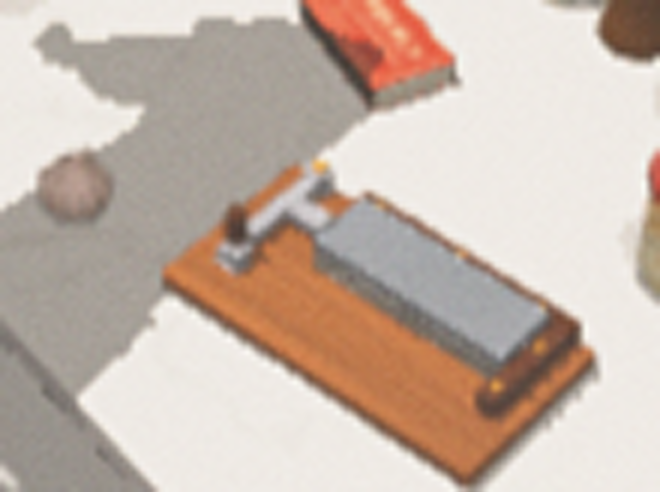

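View pics/t4.png

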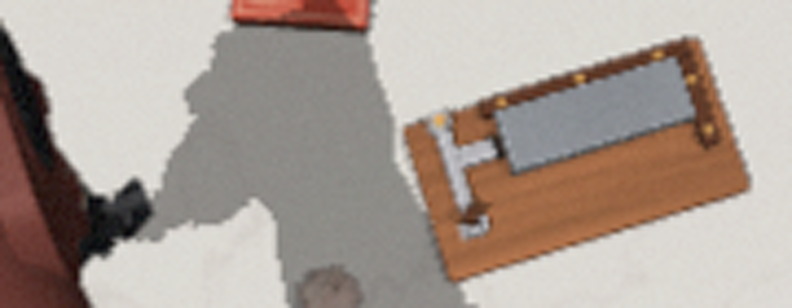

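The stone is flush in the corner (top view, right end at (690,90)). The keeper is closed with its tip at the catch (472,228), and the bystanders are where they were. Handing in.

```bash
python3 -c "
from station import arm
print(arm.hand_in())"
```

```text
the job is handed in; nothing more can be done
None
```

The job is handed in at about 24 s of robot time: the stone lies flat and flush against the fence and end stop, the keeper was then closed against its catch, and the other things look undisturbed in the last pictures; the hand-in returned no verdict.

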